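# Clamp a laminated beech block in the squeeze clamp and keep the pressure on

### The arm

A 6-joint arm with a two-finger parallel gripper is mounted at the origin on a cart in front of the work surface, level with it; the furniture and walls round the work are solid. World frame = base frame: x ahead of the robot, y to its left, z up, the work surface at z = 0. Lengths are in m, angles in rad, forces in N, time in s.
With the tool pointing down it reaches from about 0.3 to 0.875 m from the base axis. Payload 6.4 kg.
Tool frame: the origin (TCP) lies at the centre of the arm's flange, where the gripper is bolted on; the fingertips stand 173 mm ahead of it and the grasp point (between the pads) lies 155 mm ahead of it; z points along the fingers, x is the direction in which the jaws open and shut, and the axes are right-handed (so a half turn about z gives the same grasp; the last joint's range is limited). The gripper opens to 85 mm and grips with 20 to 120 N. Pads are 22 mm wide; open, the fingers measure 114 mm over their backs; the gripper's body (76 mm by 85 mm) begins 54 mm behind the grasp point. The pads swing forward as they close: fully open they stand 13 mm farther back than shut.
Start: joints at [-1.49, 0.181, 1.607, -0, 1.354, -0.206], TCP at [0.163, -0.552, 0.405] pointing down, gripper open.
Joint ranges: [-2.99, 2.99], [-0.89, 2.07], [0.3, 2.58], [-1.14, 4.28], [0, 2.63], [-3.12, 3.12]. Speed limits (rad/s): [2.57, 2.57, 3.01, 3.14, 3.14, 3.14].

### API

Orientations are given as a unit quaternion [w, x, y, z].
In Python, from bench import ctrl gives the robot as it stands. The module is installed in compiled form; this text tells all that it offers.
- The arm moves only by the tool move_arm, never from a script. Its argument "moves" is a list of rows, each an object of numbers: "gripper": the opening in per cent of the stroke, from 0 (shut) to 100 (fully open); "x", "y", "z": the shift along the tool's x, y, z in cm; "roll": the turn about the tool's z in degrees. In form: [{"gripper": .., "x": .., "y": .., "z": .., "roll": ..}, ...]. A call has 1 to 5 rows; each row shifts and turns the commanded pose from where the row before left it, along the tool's axes as they then stand; what a row does not reach is not made up. A row lasts 1/8 s, in which the tool goes at most 62.5 mm and 10.7 degrees, less where a joint would pass 70% of its speed; a pose out of reach is approached as far as the arm can. A call is refused whole if a number of a shift passes 6.25 or a number of a turn 10.7, either way. A call with a gripper value outside its range is refused whole. The fingers move at their own pace and stop on an object; the grip force is fixed at half the most. Time passes only in rows, so rows that do not move let the fingers close. It gives the time, the measured TCP pose, the force and the opening at its end, in the units of the state.
- ctrl.get_obs(): the state, without advancing time (a new reading comes with each control period).
- ctrl.camera(name): name is "scene" or "top" or "wrist"; returns a dict with "img" (420x560x3 uint8, red, green, blue), "fx", "fy", "cx", "cy" (pixels), "D" ([k1, k2, p1, p2, k3] as OpenCV has them; the pictures are not rectified), "world_from_camera" (4x4, takes a point from camera to world coordinates); the wrist camera has in their place "tool_from_camera" (4x4, takes a point from camera to tool coordinates, whose origin is the TCP and whose axes are the tool frame's). Camera axes: x right, y up, looking along -z (the intrinsics and any distortion apply to the point x, -y, -z); pixel columns grow to the right and rows downward; lengths in m; the calibration is good to about 2 mm. A picture is of the moment at which its call begins: read the wrist's pose just before it. There is no depth.
- ctrl.hand_in(): hands the job in, once; it reports no verdict.
The state is a dict: "time_s": time; "q": joint angles; "dq": joint speeds; "joint_efforts": joint torques, N m; "eef_pos": TCP position; "eef_rot": TCP orientation; "wrist_force": force on the tool from outside, world axes, zero at the start; "torque": the same for the moment, N m; "opening": opening from 0.0 (shut) to 1.0 (fully open).
Only numpy, scipy, OpenCV 4.12 (cv2) and the standard library are available. Lean on these libraries where they do the work, as an engineer would, in place of code of your own. Each camera call takes 0.05 s, during which the arm holds its last target. There are 200 camera calls.

### The job

Push the loose beech block along its channel, away from you, fully home against the end stop so that the spring catch snaps in behind it. Then squeeze and release the clamp's pair of upright levers, again and again, until the rubber pad meets the block and its spring is pressed in about half of its travel; never squash the pad so far that it comes near bottoming out, work the jaw and pad only through the levers, and leave the fruit and the honey jar where they are. Finish with your hand still squeezing the levers and holding that pressure: do not let go.

Things in the scene. Friction and masses are not known exactly. Their poses are not given: they have to be found in the camera images.
- press: Bench clamp on a plywood base 12 mm thick, fixed to the worktop. Origin: on the worktop under the middle of the seated block. x axis: along the channel, away from the robot, to the end stop. y axis: clamping direction, from the black ratchet housing (24 mm in x, 68 mm in y, middle at y = -162 mm, top at z = 67 mm) to the anvil (upright plate, face at y = 23.5 mm, x -28 to 28 mm, top z = 58 mm).
- seat (a point): Point on the channel floor (12 mm above the worktop) under the middle of the seated block; axes as the press. Channel: 47 mm wide between two lips whose tops are 24 mm above the worktop, running 170 mm from here towards the robot, open at that end; the end stop, equally low, has its face 30 mm beyond this point.
- block: Loose laminated beech block, 60 mm (x) by 44 mm (y) by 60 mm high, about 0.1 to 0.2 kg. Origin: centre of its underside. It starts standing in the near part of the channel, 96 to 118 mm short of home, axes along the press's; home is x = 0 in the press's frame. Sliding it home past the catch takes a few newtons.
- catch (a joint): Spring catch, a steel leaf let into the channel lip on the jaw's side, 14.5 to 23.5 mm above the worktop. 0 = sprung out into the channel; about 0.2 to 0.3 rad while the block is sliding past and pushes it aside; it springs back to 0 behind the block when the block is home.
- lever_grip (a point): Midpoint between the two squeeze levers at the height to squeeze them, 100 mm above the worktop. They are black upright blades, 26 mm wide (y), on the near and far side of the housing, tops at z = 123 mm. Here they measure 64 mm over their outer faces (along the press's x) released, about 40 mm fully squeezed; nothing lies between them above z = 67 mm.
- near_lever (a joint): Near lever: 0 = released (leaning 0.2 rad out), 0.20 rad = fully squeezed. Both levers are geared together. Springs open them with 2 to 3 N per finger; clamping adds about 5 to 8 N per finger at half pad travel. A squeeze pushes the jaw by 65 mm per rad after up to 5 mm of free play; a ratchet in 5 mm steps holds the jaw while the levers open: about 10 mm gained per full squeeze and full release.
- near_blade: Blade of the near lever (the one nearer the robot). Origin on its pivot, 16 mm to the near side of the housing's middle and 40 mm above the worktop.
- far_blade: Blade of the far lever. Origin on its pivot, 16 mm to the far side of the housing's middle and 40 mm above the worktop.
- jaw (a joint): Travel of the jaw towards the anvil, m, up to 0.060. The pad touches the seated block at about 0.0455.
- jaw_head: The sliding jaw: toothed steel bar through the housing, with a grey jaw plate 44 mm wide and 40 mm high at its end, and the pad in front of it.
- pad (a joint): How far the sprung pad is pressed in towards the jaw plate, m: 0 = free (16 mm gap between the rubber plate and the jaw plate), 0.015 = bottomed out. Spring 1.2 N per mm. Half of its travel is 0.0075; 0.012 counts as squashed.
- pad_plate: Rubber-faced pad plate, 40 mm wide, 36 mm high, 6 mm thick, in front of the jaw plate.
- pad_face (a point): Centre of the pad's front face, which meets the block; 46 mm above the worktop.
- apple: Apple, 72 mm wide, bystander; origin at its underside.
- lemon: Lemon, 71 mm long, bystander; origin at its underside.
- honey: Honey jar, 71 mm wide, 110 mm high, bystander; origin at its underside.
There are look-alikes about, which are no part of the job. What is shaped like the block but blue or purple is not meant.

How it is judged:
On the way, in this order (a step that is already met when the one before it is completed fails the run):
1. the block is home against the end stop, the catch sprung in behind it, the pad not yet touching (x of block in the frame of press between -0.004 and 0.003 m and z of block in the frame of press below 0.016 m and value of joint catch below 0.08 rad and contact force between pad_plate and block below 0.3 N), for 0.2 s.
2. the levers are squeezed and the pad begins to press the seated block (x of block in the frame of press between -0.004 and 0.003 m and z of block in the frame of press below 0.016 m and value of joint catch below 0.08 rad and value of joint pad above 0.001 m and contact force between pad_plate and block above 1 N), for 0.1 s.
At the end, for the whole second after the job is handed in: Block seated (within 4 mm of home, standing on the base), catch sprung back behind it; pad pressed in by 4.5 to 10.5 mm against it; fingers still squeezing the levers (angle over 0.04 rad, over 1.5 N of finger force on one of them); all at rest (x of block in the frame of press between -0.004 and 0.003 m and z of block in the frame of press below 0.016 m and value of joint catch below 0.08 rad and value of joint pad between 0.0045 and 0.0105 m and contact force between pad_plate and block above 4 N and value of joint near_lever above 0.04 rad and (contact force between the fingers and near_blade above 1.5 N or contact force between the fingers and far_blade above 1.5 N) and linear speed of jaw_head below 0.005 m/s and linear speed of block below 0.01 m/s); the arm keeps its last pose, push and grip.
It fails at once if the pad is squashed: pressed in by more than 12 mm (value of joint pad above 0.012 m).
It fails at once if the jaw or pad is pushed directly instead of by the levers (contact force between the arm and jaw_head above 3 N).
It fails at once if the jaw or pad is pushed directly by the fingers (contact force between the fingers and jaw_head above 3 N).
It fails at once if a bystander is moved by more than 3 cm (distance of any of apple, lemon, honey from where it was at the start of the episode above 0.03 m).
It also fails if it takes over 72 s, if anything falls off the work surface, if the arm or the gripper's body presses on something with over 40 N, if the wrist force passes 120 N, or if a joint passes its speed limit or range.

## Working session

There is one attempt and no reset: what is moved stays moved. The work goes in short steps, Python scripts to look and compute and a tool call to move; the robot and the scene stay as the last step left them, time stands still between calls to the robot, and variables do not carry over. Pictures are saved under pics/ and viewed, about 8 in all and at most 12, crops included, and the job is handed in when it is done.

Besides the shell and the picture viewer there is one more tool, called after "Request:" as name(argument=value, ...), one argument or row to a line, values as JSON. move_arm: Moves the arm, as the interface text tells. Its arguments: {"type":"object","properties":{"moves":{"type":"array","items":{"type":"object","properties":{"gripper":{"type":"number"},"x":{"type":"number"},"y":{"type":"number"},"z":{"type":"number"},"roll":{"type":"number"}}}}},"required":["moves"]}

```bash
mkdir -p pics; cat > h.py <<'E'
import numpy as np,cv2,json
from bench import ctrl
from scipy.spatial.transform import Rotation as R
def snap(n,f):
    o=ctrl.get_obs(); c=ctrl.camera(n); cv2.imwrite(f'pics/{f}.png',c['img'][:,:,::-1])
    if 'world_from_camera' in c: T=np.array(c['world_from_camera'])
    else:
        q=o['eef_rot']; W=np.eye(4); W[:3,:3]=R.from_quat([q[1],q[2],q[3],q[0]]).as_matrix(); W[:3,3]=o['eef_pos']
        T=W@np.array(c['tool_from_camera'])
    d=dict(K=[[c['fx'],0,c['cx']],[0,c['fy'],c['cy']],[0,0,1]],D=np.array(c['D']).tolist(),T=T.tolist())
    json.dump(d,open(f'pics/{f}.json','w')); return c['img']
def ray(f,uv):
    d=json.load(open(f'pics/{f}.json')); p=cv2.undistortPoints(np.array([[uv]],float),np.array(d['K']),np.array(d['D']))[0,0]
    T=np.array(d['T']); return T[:3,3],T[:3,:3]@np.array([p[0],-p[1],-1])
def at(f,uv,z):
    o,v=ray(f,uv); return o+v*(z-o[2])/v[2]
def px(f,P):
    d=json.load(open(f'pics/{f}.json')); T=np.array(d['T']); p=T[:3,:3].T@(np.array(P)-T[:3,3]); p=p*[1,-1,-1]
    return cv2.projectPoints(p.reshape(1,1,3),np.zeros(3),np.zeros(3),np.array(d['K']),np.array(d['D']))[0][0,0]
E
python3 - <<'E'
from h import *
a=snap('scene','s1');b=snap('top','t1')
print(ctrl.get_obs()); print(json.load(open('pics/t1.json'))['T'])
cv2.imwrite('pics/t1b.png',cv2.resize(b[:,:,::-1],(800,600),interpolation=cv2.INTER_CUBIC))
cv2.imwrite('pics/s1b.png',cv2.resize(a[:,:,::-1],(800,600),interpolation=cv2.INTER_CUBIC))
E
```

```text
{'time_s': 0.1, 'q': array([-1.49031187e+00,  1.81437137e-01,  1.60789160e+00, -1.85290333e-05,
        1.35378873e+00, -2.06297512e-01]), 'dq': array([-1.83572343e-04, -1.71518880e-03, -4.25575094e-05,  7.14590302e-04,
        1.78497899e-04, -1.69341387e-04]), 'joint_efforts': array([ 1.09252280e-03, -4.45874619e+01, -3.52237666e+01, -2.84555654e-04,
        4.11490983e-03,  3.09734361e-06]), 'eef_pos': array([ 0.16264577, -0.55128396,  0.40389861]), 'eef_rot': array([-5.65948236e-04,  8.00896431e-01, -5.98802410e-01, -5.10933742e-04]), 'wrist_force': array([-0.11683353, -0.69817896,  0.67329227]), 'torque': array([-0.02378031, -0.02408805, -0.02230514]), 'opening': 0.9979717210281438}
[[0.01114032038820886, 0.9806737081318406, -0.19533297581461648, 0.3688349113309979], [-0.9999377512396221, 0.0108041793072569, -0.0027862798395192206, 0.1434141457182968], [-0.0006220188867931116, 0.19535185662911456, 0.980733024428189, 1.1973873651767655], [0.0, 0.0, 0.0, 1.0]]
```

View pics/t1b.png

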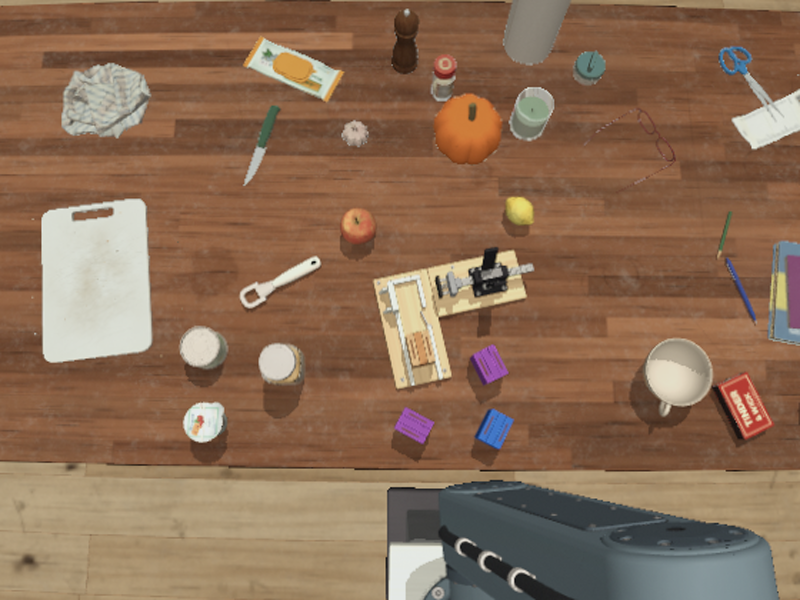

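View pics/s1b.png

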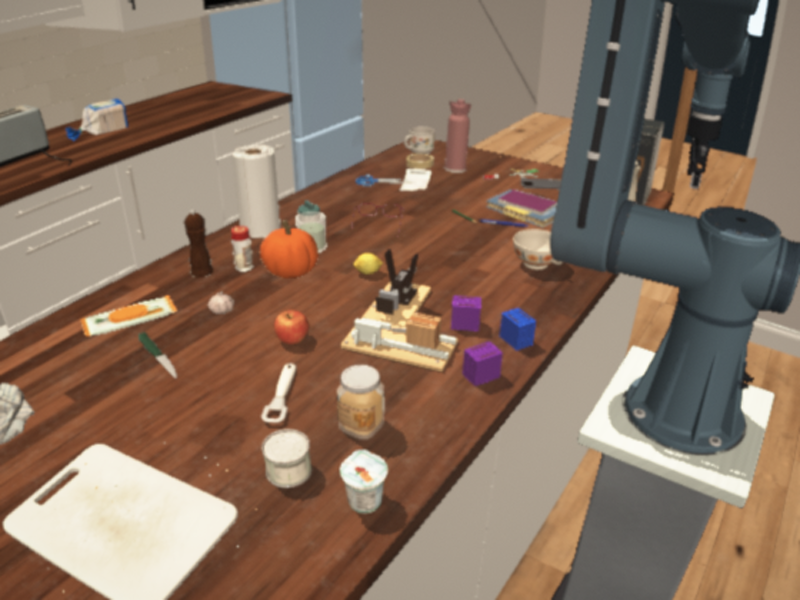

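The beech block with its striped top is at (420,348) in the top view, standing in the channel. The look-alikes, loose on the table, are purple at (489,364) and (414,426) and blue at (494,429). Only the beech one fits the description. I'll confirm it in an enlarged crop and measure the press there.

```bash
python3 - <<'E'
from h import *
im=cv2.imread('pics/t1.png')[165:279,250:390]
cv2.imwrite('pics/c1.png',cv2.resize(im,None,fx=5,fy=5,interpolation=cv2.INTER_CUBIC))
E
```

```text
(no output)
```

View pics/c1.png

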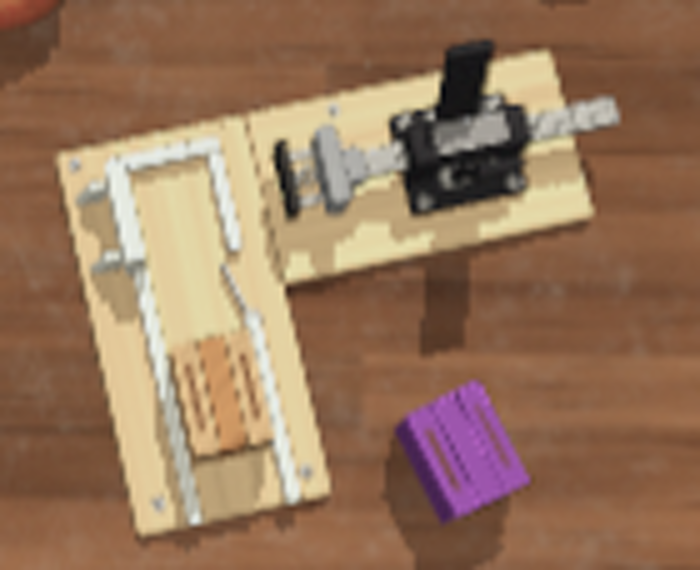

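The crop confirms the beech block in the channel at about (222,395). The purple look-alike lies outside. Next I'll turn these points into positions.

```bash
python3 - <<'E'
from h import *
g=lambda u,v,z:at('t1',(250+(u-2)/5,165+(v-2)/5),z)
pts=dict(base_nl=(140,536,.012),base_nr=(328,494,.012),base_fl=(58,155,.012),base_hr=(592,216,.012),base_hfr=(550,52,.012),stopL=(135,172,.024),stopR=(208,157,.024),nearLlip=(198,522,.024),nearRlip=(291,500,.024),
 blk1=(173,352,.072),blk2=(236,335,.072),blk3=(272,440,.072),blk4=(195,457,.072),housTopL=(397,117,.067),housTopR=(518,97,.067),farlevL=(447,44,.123),farlevR=(493,41,.123),honey=(0,0,0))
for k,(u,v,z) in pts.items(): print(k,g(u,v,z)[:2].round(4))
P={k:g(*v)[:2] for k,v in pts.items()}
# fit yaw+origin from known press points
L=[('stopL',30,23.5),('stopR',30,-23.5),('housTopL',12,-128),('housTopR',12,-196),('farlevL',32+4.6,-149),('farlevR',36.6,-175),('nearLlip',-170,26.5),('nearRlip',-170,-26.5)]
from scipy.optimize import least_squares
def res(p):
    c,s=np.cos(p[2]),np.sin(p[2]); 
    return np.concatenate([np.array([p[0]+c*x-s*y,p[1]+s*x+c*y])-P[k]*1000 for k,x,y in L])
r=least_squares(res,[400,0,.2],loss='soft_l1',f_scale=3);print(r.x,res(r.x).reshape(-1,2).round(1))
b=(P['blk1']+P['blk2']+P['blk3']+P['blk4'])/4*1000
c,s=np.cos(r.x[2]),np.sin(r.x[2]);d=b-r.x[:2];print('block in press',c*d[0]+s*d[1],-s*d[0]+c*d[1])
for n,(u,v,z) in dict(honey=(280,358,.11),apple=(358,222,.07),lemon=(520,210,.05),purple=(489,360,.06)).items(): print(n,at('t1',(u*.7,v*.7),z).round(3))
E
```

```text
base_nl [0.436  0.1471]
base_nr [0.46   0.0443]
base_fl [0.6491 0.1959]
base_hr [ 0.6173 -0.1053]
base_hfr [ 0.7128 -0.0841]
stopL [0.637  0.1522]
stopR [0.6461 0.1115]
nearLlip [0.4432 0.1158]
nearRlip [0.4556 0.0654]
blk1 [0.5291 0.1307]
blk2 [0.5385 0.0975]
blk3 [0.4832 0.0785]
blk4 [0.4739 0.1187]
housTopL [0.6593 0.0105]
housTopR [ 0.6713 -0.0554]
farlevL [ 0.6842 -0.0094]
farlevR [ 0.6861 -0.0333]
honey [0.7439 0.2318]
[6.14061694e+02 1.28915237e+02 2.30807018e-01] [[ 0.9  6.5]
 [ 2.6  1.4]
 [-4.3 -3.4]
 [-0.7 -3.7]
 [-0.4  1.6]
 [ 3.6  0.2]
 [-0.7  0. ]
 [-0.9 -1.2]]
block in press -110.2191822726621 2.7079428811677637
honey [0.481 0.354 0.11 ]
apple [0.748 0.225 0.07 ]
lemon [ 0.784 -0.092  0.05 ]
purple [ 0.487 -0.024  0.06 ]
```

```bash
cat >> h.py <<'E'
O=np.array([.614,.129]); YAW=.2308
def w(x,y,yaw=None):
    c,s=np.cos(YAW),np.sin(YAW); return O+[c*x-s*y,s*x+c*y]
def pose():
    o=ctrl.get_obs(); q=o['eef_rot']; M=R.from_quat([q[1],q[2],q[3],q[0]]).as_matrix()
    return np.array(o['eef_pos']),M,o
def plan(wps,yaw=None,step=6.0):
    p,M,o=pose(); cur=p.copy(); a=np.arctan2(M[1,0],M[0,0]); rem=0 if yaw is None else -np.degrees((yaw-a+np.pi)%(2*np.pi)-np.pi)
    rows=[]
    def tool(d,a): # tool x=(c,s,0), y=(s,-c,0), z=-z
        return [np.cos(a)*d[0]+np.sin(a)*d[1],np.sin(a)*d[0]-np.cos(a)*d[1],-d[2]]
    for t in wps:
        while np.linalg.norm(np.array(t)-cur)>2e-4:
            d=np.array(t)-cur; L=np.linalg.norm(d); d=d*min(1,step/100/L)
            k=np.round(np.array(tool(d,a))*100,2); r=float(np.clip(round(rem,1),-10.5,10.5)); rem-=r
            v=k/100; cur=cur+[np.cos(a)*v[0]+np.sin(a)*v[1],np.sin(a)*v[0]-np.cos(a)*v[1],-v[2]]
            rows.append((*k.tolist(),r)); a-=np.radians(r)
            if np.abs(k).max()<.02: break
    for i,r in enumerate(rows): print(i,r)
    if abs(rem)>.1: print('rem roll',rem)
E
python3 - <<'E'
from h import *
print(w(-.175,0)); p,M,o=pose(); print(M.round(4))
plan([[.42,-.2,.404],[*w(-.175,0),.404]],YAW)
E
```

```text
[0.44364035 0.08896763]
[[ 2.829e-01 -9.592e-01 -1.000e-04]
 [-9.592e-01 -2.829e-01  1.500e-03]
 [-1.500e-03 -3.000e-04 -1.000e+00]]
0 (-3.64, -4.77, -0.0, -10.5)
1 (-2.71, -5.35, -0.0, -10.5)
2 (-1.69, -5.76, -0.0, -10.5)
3 (-0.61, -5.97, -0.0, -10.5)
4 (0.49, -5.98, -0.0, -10.5)
5 (1.57, -5.79, -0.0, -10.5)
6 (2.6, -5.41, -0.01, -10.5)
7 (0.91, -1.25, -0.0, -10.5)
8 (1.56, -5.79, -0.0, -2.8)
9 (1.85, -5.71, -0.0, 0.0)
10 (1.84, -5.71, -0.0, 0.0)
11 (1.85, -5.71, -0.0, 0.0)
12 (1.53, -4.75, -0.0, 0.0)
```

Request:
move_arm(
  moves=[
    {"gripper":0,"x":-3.64,"y":-4.77,"z":0,"roll":-10.5},
    {"gripper":0,"x":-2.71,"y":-5.35,"z":0,"roll":-10.5},
    {"gripper":0,"x":-1.69,"y":-5.76,"z":0,"roll":-10.5},
    {"gripper":0,"x":-0.61,"y":-5.97,"z":0,"roll":-10.5},
    {"gripper":0,"x":0.49,"y":-5.98,"z":0,"roll":-10.5},
  ],
)

```text
time_s: 0.72
eef_pos: [0.3407, -0.3077, 0.4045]
eef_rot: [-0.0, 0.984, -0.18, 0.0]
wrist_force: [0.7, 0.0, 0.2]
opening: 0.0
```

Request:
move_arm(
  moves=[
    {"gripper":0,"x":1.57,"y":-5.79,"z":0,"roll":-10.5},
    {"gripper":0,"x":2.6,"y":-5.41,"z":0,"roll":-10.5},
    {"gripper":0,"x":0.91,"y":-1.25,"z":0,"roll":-10.5},
    {"gripper":0,"x":1.56,"y":-5.79,"z":0,"roll":-2.8},
    {"gripper":0,"x":1.85,"y":-5.71,"z":0,"roll":0},
  ],
)

```text
time_s: 1.35
eef_pos: [0.4297, -0.0792, 0.4043]
eef_rot: [-0.0, 0.993, 0.115, -0.0]
wrist_force: [0.4, 0.6, -0.1]
opening: 0.003
```

Request:
move_arm(
  moves=[
    {"gripper":0,"x":1.84,"y":-5.71,"z":0,"roll":0},
    {"gripper":0,"x":1.85,"y":-5.71,"z":0,"roll":0},
    {"gripper":0,"x":1.53,"y":-4.75,"z":0,"roll":0},
    {"gripper":0,"x":0,"y":0,"z":0,"roll":0},
    {"gripper":0,"x":0,"y":0,"z":0,"roll":0},
  ],
)

```text
time_s: 1.98
eef_pos: [0.4435, 0.0887, 0.4044]
eef_rot: [0.0, 0.993, 0.116, -0.0]
wrist_force: [0.6, -0.7, 0.2]
opening: -0.001
```

```bash
python3 - <<'E'
from h import *
p,M,o=pose(); print(p,np.arctan2(M[1,0],M[0,0]),o['q'],o['opening'],o['wrist_force'])
b=snap('wrist','w1'); cv2.imwrite('pics/w1b.png',cv2.resize(b[:,:,::-1],(800,600)))
for n,P in dict(nearL=(-.17,.0235,.024),nearR=(-.17,-.0235,.024),stopL=(.03,.0235,.024),stopR=(.03,-.0235,.024),blkNL=(-.14,.022,.072),blkNR=(-.14,-.022,.072),hous=(0,-.162,.067)).items(): print(n,(px('w1',[*w(*P[:2]),P[2]])/.7).round(0))
E
```

```text
[0.44347783 0.08866728 0.40436572] 0.2318554863716174 [-6.60197470e-02 -1.03273139e-01  1.90169602e+00 -4.85637183e-04
  1.34384227e+00 -2.97765900e-01] -0.0012806785898101692 [ 0.61987557 -0.65553945  0.17771462]
nearL [409. 229.]
nearR [408. 285.]
stopL [653. 231.]
stopR [643. 286.]
blkNL [452. 244.]
blkNR [450. 303.]
hous [605. 453.]
```

View pics/w1b.png

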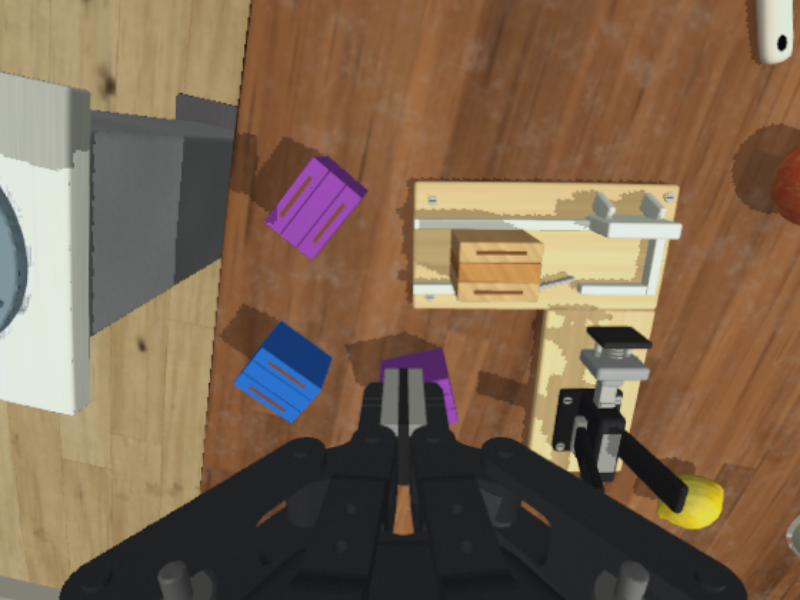

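The wrist view shows the channel level in the image. Its near lip ends are at (415,229) and (415,285), the stop at about (650,240–287), and the block's top face spans x 458–541. All of it sits about 6 px (about 5 mm) beyond my estimate along the channel, so I'll shift the origin by 4 mm. Now I'll go down behind the block.

Request:
move_arm(
  moves=[
    {"gripper":0,"z":5.5},
    {"gripper":0,"z":5.5},
    {"gripper":0,"z":5.5},
    {"gripper":0,"z":3.9},
    {"gripper":0},
  ],
)

```text
validation failed for argument at $.mo...
```

Request:
move_arm(
  moves=[
    {"gripper":0,"x":1.5},
    {"gripper":0,"x":1.0},
    {"gripper":0,"x":1.0},
    {"gripper":0,"x":1.0},
    {"gripper":0,"x":1.0},
  ],
)

```text
validation failed for argument at $.mo...
```

Request:
move_arm(
  moves=[
    {"gripper":0,"x":0,"y":0,"z":5.5,"roll":0},
    {"gripper":0,"x":0,"y":0,"z":5.5,"roll":0},
    {"gripper":0,"x":0,"y":0,"z":5.5,"roll":0},
    {"gripper":0,"x":0,"y":0,"z":3.9,"roll":0},
    {"gripper":0,"x":0,"y":0,"z":0,"roll":0},
  ],
)

```text
time_s: 2.65
eef_pos: [0.442, 0.0874, 0.1981]
eef_rot: [-0.001, 0.993, 0.114, -0.004]
wrist_force: [-0.6, -0.0, 0.2]
opening: 0.001
```

Request:
move_arm(
  moves=[
    {"gripper":0,"x":1.5,"y":0,"z":0,"roll":0},
    {"gripper":0,"x":1.0,"y":0,"z":0,"roll":0},
    {"gripper":0,"x":1.0,"y":0,"z":0,"roll":0},
    {"gripper":0,"x":1.0,"y":0,"z":0,"roll":0},
    {"gripper":0,"x":1.0,"y":0,"z":0,"roll":0},
  ],
)

```text
time_s: 3.28
eef_pos: [0.498, 0.1011, 0.2027]
eef_rot: [0.001, 0.993, 0.116, -0.0]
wrist_force: [-11.0, -6.1, 15.9]
opening: 0.002
```

Request:
move_arm(
  moves=[
    {"gripper":0,"x":1.0,"y":0,"z":0,"roll":0},
    {"gripper":0,"x":1.0,"y":0,"z":0,"roll":0},
    {"gripper":0,"x":1.0,"y":0,"z":0,"roll":0},
    {"gripper":0,"x":1.0,"y":0,"z":0,"roll":0},
    {"gripper":0,"x":0,"y":0,"z":0,"roll":0},
  ],
)

```text
time_s: 3.9
eef_pos: [0.5378, 0.1104, 0.2028]
eef_rot: [0.001, 0.993, 0.115, 0.002]
wrist_force: [-2.3, -2.5, 7.9]
opening: 0.002
```

```bash
python3 - <<'E'
from h import *
p,M,o=pose(); print(p,np.arctan2(M[1,0],M[0,0]),M[:,2],o['wrist_force'])
b=snap('wrist','w2'); cv2.imwrite('pics/w2b.png',cv2.resize(b[:,:,::-1],(800,600)))
E
```

```text
[0.53784213 0.11037594 0.20282462] 0.23137582907088153 [ 3.28789314e-03 -9.11315089e-04 -9.99994180e-01] [-2.25445083 -2.52817426  7.86023745]
```

View pics/w2b.png

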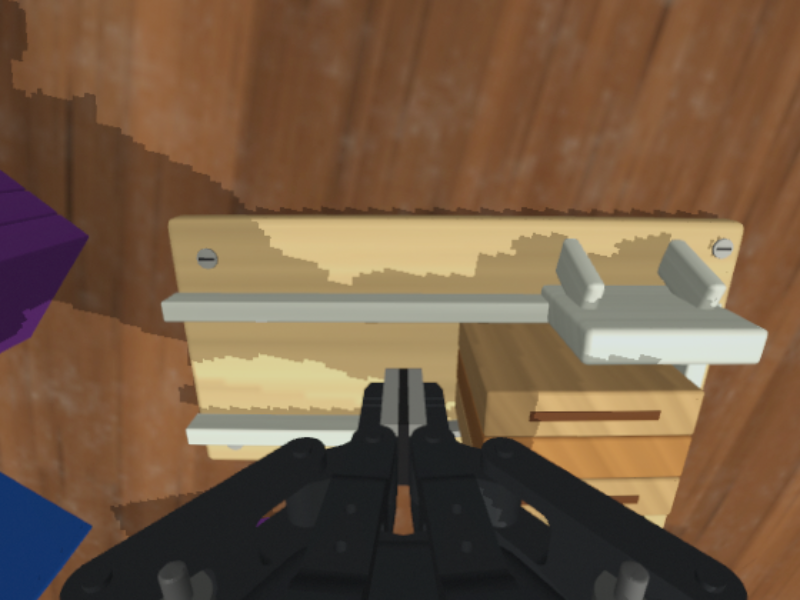

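The block is moving along the channel; its near face is at about x=460 px, touching the finger. The upward force of 8–16 N suggests the shut fingertips reach farther than I assumed and rub on the floor. I'll raise 12 mm, which also clears the catch, and go on.

Request:
move_arm(
  moves=[
    {"gripper":0,"x":0,"y":0,"z":-1.2,"roll":0},
    {"gripper":0,"x":0.8,"y":0,"z":0,"roll":0},
    {"gripper":0,"x":0.8,"y":0,"z":0,"roll":0},
    {"gripper":0,"x":0.8,"y":0,"z":0,"roll":0},
    {"gripper":0,"x":0.6,"y":0,"z":0,"roll":0},
  ],
)

```text
time_s: 4.58
eef_pos: [0.5657, 0.1175, 0.2123]
eef_rot: [-0.0, 0.993, 0.115, -0.0]
wrist_force: [-2.8, -0.7, 2.8]
opening: -0.001
```

Request:
move_arm(
  moves=[
    {"gripper":0,"x":0.3,"y":0,"z":0,"roll":0},
    {"gripper":0,"x":0.2,"y":0,"z":0,"roll":0},
    {"gripper":0,"x":0,"y":0,"z":0,"roll":0},
  ],
)

```text
time_s: 4.95
eef_pos: [0.5703, 0.1185, 0.2125]
eef_rot: [-0.0, 0.993, 0.115, 0.0]
wrist_force: [-0.7, -0.5, 0.3]
opening: 0.002
```

Request:
move_arm(
  moves=[
    {"gripper":0,"x":0.2,"y":0,"z":0,"roll":0},
    {"gripper":0,"x":0,"y":0,"z":0,"roll":0},
  ],
)

```text
time_s: 5.2
eef_pos: [0.5722, 0.119, 0.2127]
eef_rot: [-0.0, 0.993, 0.115, 0.0]
wrist_force: [-1.7, -0.4, 0.8]
opening: -0.001
```

Request:
move_arm(
  moves=[
    {"gripper":0,"x":0.2,"y":0,"z":0,"roll":0},
    {"gripper":0,"x":0,"y":0,"z":0,"roll":0},
  ],
)

```text
time_s: 5.45
eef_pos: [0.5744, 0.1194, 0.2128]
eef_rot: [0.0, 0.993, 0.115, 0.0]
wrist_force: [0.2, -0.1, -0.3]
opening: -0.002
```

Request:
move_arm(
  moves=[
    {"gripper":0,"x":0.2,"y":0,"z":0,"roll":0},
    {"gripper":0,"x":0,"y":0,"z":0,"roll":0},
  ],
)

```text
time_s: 5.7
eef_pos: [0.5753, 0.1197, 0.2126]
eef_rot: [0.0, 0.993, 0.115, -0.002]
wrist_force: [-6.4, -1.2, 5.1]
opening: 0.002
```

Request:
move_arm(
  moves=[
    {"gripper":0,"x":0.2,"y":0,"z":0,"roll":0},
    {"gripper":0,"x":0,"y":0,"z":0,"roll":0},
  ],
)

```text
time_s: 5.95
eef_pos: [0.5761, 0.1199, 0.2125]
eef_rot: [0.0, 0.993, 0.115, -0.004]
wrist_force: [-14.9, -5.5, 12.9]
opening: 0.003
```

Request:
move_arm(
  moves=[
    {"gripper":0,"x":0.2,"y":0,"z":0,"roll":0},
    {"gripper":0,"x":0,"y":0,"z":0,"roll":0},
  ],
)

```text
time_s: 6.2
eef_pos: [0.5768, 0.1201, 0.2125]
eef_rot: [0.001, 0.993, 0.116, -0.006]
wrist_force: [-23.2, -7.4, 20.5]
opening: -0.003
```

It is hard against the stop, at a TCP x that matches the shifted origin to within 1 mm. I'll back off, lift and open, then look.

Request:
move_arm(
  moves=[
    {"gripper":0,"x":-1.5,"y":0,"z":0,"roll":0},
    {"gripper":0,"x":-2.0,"y":0,"z":-1,"roll":0},
    {"gripper":0,"x":0,"y":0,"z":-5.5,"roll":0},
    {"gripper":0,"x":0,"y":0,"z":-5.5,"roll":0},
    {"gripper":100,"x":0,"y":0,"z":-4,"roll":0},
  ],
)

```text
time_s: 6.82
eef_pos: [0.5463, 0.1128, 0.3758]
eef_rot: [0.0, 0.993, 0.115, 0.002]
wrist_force: [0.7, -0.3, 0.5]
opening: 0.198
```

```bash
sed -i 's/^O=.*/O=np.array([.6179,.1299]); YAW=.2308/' h.py; python3 - <<'E'
from h import *
print(pose()[0]); plan([[*w(0,-.162),.38]],YAW)
E
```

```text
[0.54626374 0.11280397 0.37578141]
0 (2.48, 5.46, -0.14, 0.0)
1 (2.49, 5.46, -0.14, 0.0)
2 (2.39, 5.26, -0.14, 0.0)
```

Request:
move_arm(
  moves=[
    {"gripper":100,"x":2.48,"y":5.46,"z":0,"roll":0},
    {"gripper":100,"x":2.49,"y":5.46,"z":0,"roll":0},
    {"gripper":100,"x":2.39,"y":5.26,"z":0,"roll":0},
    {"gripper":100,"x":0,"y":0,"z":0,"roll":0},
  ],
)

```text
time_s: 7.32
eef_pos: [0.6562, -0.0317, 0.3722]
eef_rot: [0.001, 0.994, 0.113, 0.001]
wrist_force: [-0.2, 0.1, -0.5]
opening: 1.003
```

```bash
python3 - <<'E'
from h import *
p,M,o=pose(); print(p,np.arctan2(M[1,0],M[0,0]),o['opening'])
b=snap('wrist','w3'); cv2.imwrite('pics/w3b.png',cv2.resize(b[:,:,::-1],(800,600),interpolation=cv2.INTER_CUBIC))
for n,P in dict(stopL=(.03,.0235,.024),stopR=(.03,-.0235,.024),blkNL=(-.03,.022,.072),blkNR=(-.03,-.022,.072),blkFR=(.03,-.022,.072),hous=(0,-.162,.067),housF=(0,-.128,.067),levN=(-.0366,-.149,.123),levF=(.0366,-.149,.123),padF=(0,-.0675,.064)).items(): print(n,(px('w3',[*w(*P[:2]),P[2]])/.7).round(0))
E
```

```text
[ 0.65621614 -0.03167676  0.3722253 ] 0.22645758131005864 1.0029712597773637
stopL [447. -25.]
stopR [445.  57.]
blkNL [341. -55.]
blkNR [344.  38.]
blkFR [454.  37.]
hous [401. 279.]
housF [400. 227.]
levN [331. 286.]
levF [470. 285.]
padF [400. 125.]
```

View pics/w3b.png

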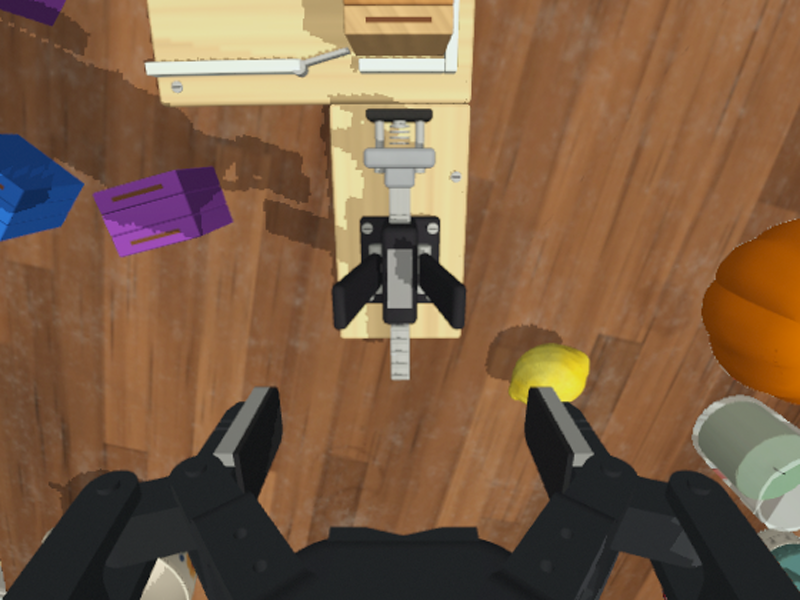

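The block is against the stop, far edge at about x=454 px. The catch leaf runs from (300,68) to (350,50), ending just behind the block's near face at 345. The levers are at x=333 and 465, centred at 399 against a predicted 400. Next I'll lower onto the levers.

```bash
python3 - <<'E'
from h import *
plan([[*w(0,-.162),.34],[*w(0,-.162),.257]],YAW)
E
```

```text
0 (0.02, -0.19, 3.21, -0.2)
1 (-0.0, -0.0, 6.0, 0.0)
2 (-0.0, -0.0, 2.3, 0.0)
```

Request:
move_arm(
  moves=[
    {"gripper":100,"x":0,"y":-0.2,"z":3.2,"roll":0},
    {"gripper":100,"x":0,"y":0,"z":4.0,"roll":0},
    {"gripper":100,"x":0,"y":0,"z":4.0,"roll":0},
    {"gripper":100,"x":0,"y":0,"z":0.3,"roll":0},
    {"gripper":100,"x":0,"y":0,"z":0,"roll":0},
  ],
)

```text
time_s: 8.0
eef_pos: [0.6543, -0.0253, 0.259]
eef_rot: [0.0, 0.993, 0.116, 0.001]
wrist_force: [0.2, 0.3, 0.2]
opening: 1.001
```

```bash
python3 - <<'E'
from h import *
p,M,o=pose(); print(p,w(0,-.162),np.arctan2(M[1,0],M[0,0]),o['opening'],o['wrist_force'])
E
```

```text
[ 0.65434107 -0.02526858  0.25903566] [ 0.65495853 -0.02780436] 0.23180018187677348 1.0010317790104037 [0.19565885 0.28306207 0.15262882]
```

Request:
move_arm(
  moves=[
    {"gripper":45,"x":0,"y":0,"z":0,"roll":0},
    {"gripper":45,"x":0,"y":0,"z":0,"roll":0},
    {"gripper":45,"x":0,"y":0,"z":0,"roll":0},
    {"gripper":45,"x":0,"y":0,"z":0,"roll":0},
    {"gripper":45,"x":0,"y":0,"z":0,"roll":0},
  ],
)

```text
time_s: 8.62
eef_pos: [0.6532, -0.0265, 0.26]
eef_rot: [0.0, 0.993, 0.115, -0.001]
wrist_force: [-14.1, -2.1, 9.7]
opening: 0.458
```

```bash
python3 - <<'E'
from h import *
p,M,o=pose(); print(p,o['opening'],o['wrist_force'])
b=snap('wrist','w4'); cv2.imwrite('pics/w4b.png',cv2.resize(b[:,:,::-1],(800,600),interpolation=cv2.INTER_CUBIC))
for j in (0,.01,.0455): print(j,*[(px('w4',[*w(0,y+j),z])/.7).round(0) for y,z in ((-.0675,.064),(-.0735,.064),(-.0895,.066))])
E
```

```text
[ 0.65316658 -0.02650606  0.26000464] 0.45762887095557137 [-14.06358839  -2.10478768   9.72198517]
0 [406. 127.] [406. 145.] [406. 191.]
0.01 [406.  96.] [406. 115.] [406. 162.]
0.0455 [406. -20.] [406.   1.] [406.  53.]
```

View pics/w4b.png

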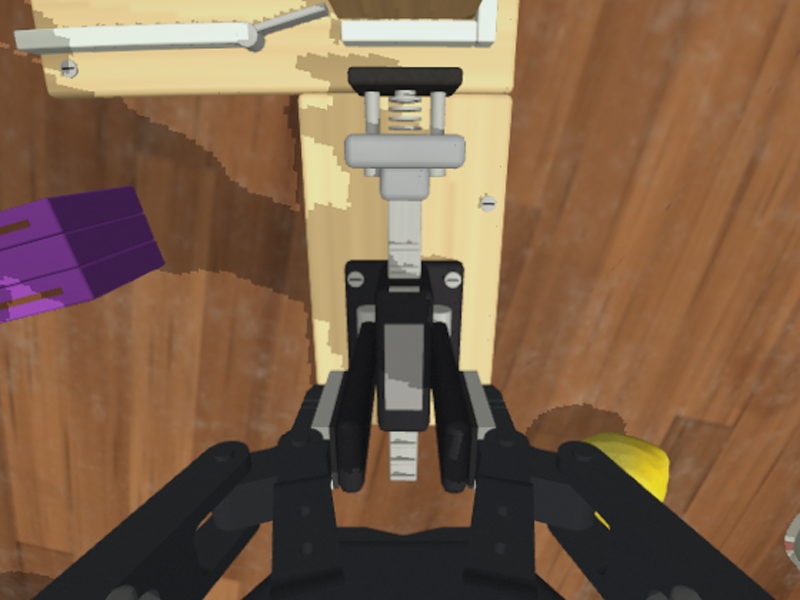

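Squeezed to an opening of 0.458. The jaw plate's front edge is at row 134 and the pad's front at row 68 (in w3 the pad's front was at 109, at another height). The catch leaf's tip shows at (327,8). I'll track the jaw by image code on column strips from here.

```bash
cat >> h.py <<'E'
def meas(f):
    p,M,o=pose(); im=snap('wrist',f); g=cv2.resize(im,(800,600),interpolation=cv2.INTER_CUBIC).astype(float)
    s=g[:,352:364].mean(1); sat=s.max(1)-s.min(1); val=s.mean(1)
    # neutral grey = jaw plate, dark = pad
    grey=np.where((sat<28)&(val>90))[0]; dark=np.where(val<60)[0]
    run=lambda a:[(int(q[0]),int(q[-1])) for q in np.split(a,np.where(np.diff(a)>1)[0]+1) if len(q)>4]
    print(f,'t',o['time_s'],'open',round(float(o['opening']),3),'pos',p.round(4),'F',o['wrist_force'].round(1)); print(' grey',[r for r in run(grey) if r[0]<260],'dark',[r for r in run(dark) if r[0]<260])
    for r in run(grey):
        if 20<r[0]<200 and 15<r[1]-r[0]<70:
            q=at(f,(400*.7,r[0]*.7),.066)[:2]-O; print('  jawplate front y mm',round(1000*(-np.sin(YAW)*q[0]+np.cos(YAW)*q[1]),1))
    for r in run(dark):
        if r[0]<200:
            q=at(f,(400*.7,r[0]*.7),.064)[:2]-O; print('  pad front y mm',round(1000*(-np.sin(YAW)*q[0]+np.cos(YAW)*q[1]),1), 'rows',r)
E
python3 - <<'E'
from h import *
meas('m1')
E
```

```text
m1 t 8.675 open 0.456 pos [ 0.6532 -0.0265  0.26  ] F [-13.7  -2.6  10.1]
 grey [(21, 45), (134, 167)] dark [(68, 92)]
  jawplate front y mm -34.5
  jawplate front y mm -70.0
  pad front y mm -48.4 rows (68, 92)
```

Request:
move_arm(
  moves=[
    {"gripper":100,"x":0,"y":0,"z":0,"roll":0},
    {"gripper":100,"x":0,"y":0,"z":0,"roll":0},
    {"gripper":100,"x":0,"y":0,"z":0,"roll":0},
    {"gripper":100,"x":0,"y":0,"z":0,"roll":0},
    {"gripper":100,"x":0,"y":0,"z":0,"roll":0},
  ],
)

```text
time_s: 9.35
eef_pos: [0.6543, -0.0259, 0.2579]
eef_rot: [0.0, 0.993, 0.115, 0.0]
wrist_force: [-1.0, 0.1, -0.9]
opening: 1.0
```

```bash
python3 - <<'E'
from h import *
meas('m2')
E
```

```text
m2 t 9.35 open 1.0 pos [ 0.6543 -0.0259  0.2579] F [-1.   0.1 -0.9]
 grey [(20, 45), (135, 169)] dark [(68, 92)]
  jawplate front y mm -69.9
  pad front y mm -48.3 rows (68, 92)
```

Request:
move_arm(
  moves=[
    {"gripper":45,"x":-0.15,"y":0,"z":0,"roll":0},
    {"gripper":45,"x":0,"y":0,"z":0,"roll":0},
    {"gripper":45,"x":0,"y":0,"z":0,"roll":0},
    {"gripper":45,"x":0,"y":0,"z":0,"roll":0},
    {"gripper":45,"x":0,"y":0,"z":0,"roll":0},
  ],
)

```text
time_s: 10.02
eef_pos: [0.6526, -0.0266, 0.2592]
eef_rot: [0.0, 0.993, 0.115, 0.0]
wrist_force: [-5.5, -0.6, 8.8]
opening: 0.457
```

```bash
python3 - <<'E'
from h import *
meas('m3')
E
```

```text
m3 t 10.025 open 0.457 pos [ 0.6526 -0.0266  0.2592] F [-5.5 -0.6  8.8]
 grey [(20, 33), (104, 139)] dark [(35, 64)]
  jawplate front y mm -60.2
  pad front y mm -38.4 rows (35, 64)
```

Request:
move_arm(
  moves=[
    {"gripper":100,"x":0,"y":0,"z":0,"roll":0},
    {"gripper":100,"x":0,"y":0,"z":0,"roll":0},
    {"gripper":100,"x":0,"y":0,"z":0,"roll":0},
    {"gripper":100,"x":0,"y":0,"z":0,"roll":0},
    {"gripper":100,"x":0,"y":0,"z":0,"roll":0},
  ],
)

```text
time_s: 10.7
eef_pos: [0.6526, -0.0263, 0.2576]
eef_rot: [-0.0, 0.993, 0.115, -0.0]
wrist_force: [0.4, -0.0, -0.1]
opening: 1.003
```

```bash
python3 - <<'E'
from h import *
meas('m4'); print((px('m4',[*w(0,-.02),.064])/.7))
q=at('w3',(400*.7,109*.7),.064)[:2]-O; print('initial pad y',-np.sin(YAW)*q[0]+np.cos(YAW)*q[1])
E
```

```text
m4 t 10.7 open 1.003 pos [ 0.6526 -0.0263  0.2576] F [ 0.4 -0.  -0.1]
 grey [(20, 34), (105, 140)] dark [(35, 64)]
  jawplate front y mm -60.2
  pad front y mm -38.3 rows (35, 64)
[406.45292238 -28.02460371]
initial pad y -0.05836721959889843
```

```bash
python3 - <<'E'
from h import *
for P in ((0,-.0235,.024),(0,-.0305,.024),(0,-.0305,.012),(0,-.128,.067),(0,-.196,.067)): print(P,(px('w4',[*w(*P[:2]),P[2]])/.7).round(1), (px('w3',[*w(*P[:2]),P[2]])/.7).round(1))
g=cv2.resize(cv2.imread('pics/w4.png'),(800,600),interpolation=cv2.INTER_CUBIC)
g3=cv2.resize(cv2.imread('pics/w3.png'),(800,600),interpolation=cv2.INTER_CUBIC)
a=g[0:320,300:520]; b=g3[0:320,300:520]
cv2.imwrite('pics/cmp.png',cv2.resize(np.hstack([a,b]),(792,576)))
c=cv2.imread('pics/m4.png')[0:120,210:390]; 
cv2.imwrite('pics/m4c.png',cv2.resize(c,None,fx=4.4,fy=4.4,interpolation=cv2.INTER_CUBIC))
E
```

```text
(0, -0.0235, 0.024) [405.8  19.4] [399.6  57.3]
(0, -0.0305, 0.024) [405.8  38.1] [399.7  69. ]
(0, -0.0305, 0.012) [405.7  44.6] [399.8  72.1]
(0, -0.128, 0.067) [405.8 291.3] [400.3 227.3]
(0, -0.196, 0.067) [405.6 436.5] [401.  326.8]
```

View pics/m4c.png

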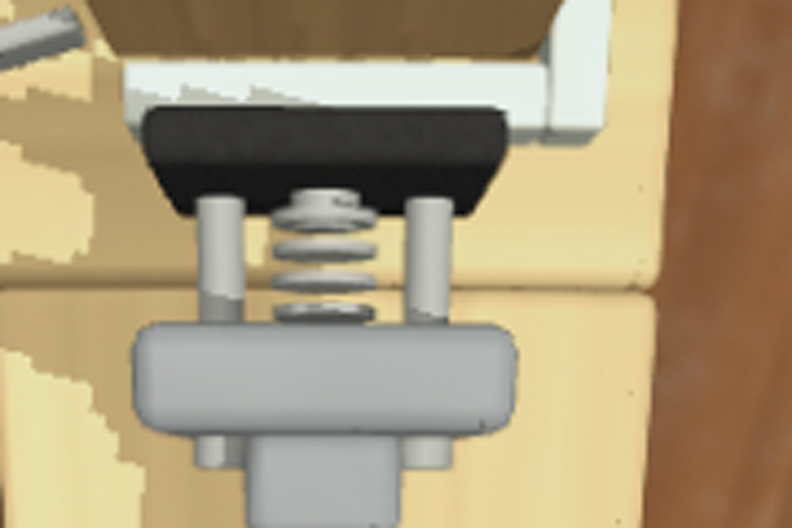

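The lip's inner edge is at row 19.5, against 19.4 predicted, so the y scale holds. The pad face is at y=-38.3 mm, about 16 mm before the block, and each squeeze gains 10 mm. That puts the jaw at about 0.030. Next come a full squeeze to about 0.040, a part squeeze to 0.045, then the holding squeeze; even a full one there stays below 10 mm of pad.

Request:
move_arm(
  moves=[
    {"gripper":45,"x":-0.05,"y":0,"z":0,"roll":0},
    {"gripper":45,"x":0,"y":0,"z":0,"roll":0},
    {"gripper":45,"x":0,"y":0,"z":0,"roll":0},
    {"gripper":45,"x":0,"y":0,"z":0,"roll":0},
    {"gripper":45,"x":0,"y":0,"z":0,"roll":0},
  ],
)

```text
time_s: 11.38
eef_pos: [0.6525, -0.0267, 0.2595]
eef_rot: [0.0, 0.993, 0.115, 0.001]
wrist_force: [-3.4, -1.1, 9.5]
opening: 0.461
```

Request:
move_arm(
  moves=[
    {"gripper":100,"x":0,"y":0,"z":0,"roll":0},
    {"gripper":100,"x":0,"y":0,"z":0,"roll":0},
    {"gripper":100,"x":0,"y":0,"z":0,"roll":0},
    {"gripper":100,"x":0,"y":0,"z":0,"roll":0},
    {"gripper":100,"x":0,"y":0,"z":0,"roll":0},
  ],
)

```text
time_s: 12.0
eef_pos: [0.6521, -0.0264, 0.2576]
eef_rot: [-0.0, 0.993, 0.115, -0.0]
wrist_force: [-0.6, -0.5, 0.2]
opening: 0.997
```

```bash
python3 - <<'E'
from h import *
meas('m5')
E
```

```text
m5 t 12.0 open 0.997 pos [ 0.6521 -0.0264  0.2576] F [-0.6 -0.5  0.2]
 grey [(73, 110)] dark [(1, 32)]
  jawplate front y mm -50.2
  pad front y mm -28.3 rows (1, 32)
```

Request:
move_arm(
  moves=[
    {"gripper":54,"x":0,"y":0,"z":0,"roll":0},
    {"gripper":54,"x":0,"y":0,"z":0,"roll":0},
    {"gripper":54,"x":0,"y":0,"z":0,"roll":0},
    {"gripper":54,"x":0,"y":0,"z":0,"roll":0},
    {"gripper":54,"x":0,"y":0,"z":0,"roll":0},
  ],
)

```text
time_s: 12.68
eef_pos: [0.6526, -0.0266, 0.259]
eef_rot: [0.0, 0.993, 0.115, 0.001]
wrist_force: [-0.8, -0.2, 5.7]
opening: 0.545
```

```bash
python3 - <<'E'
from h import *
meas('m6')
E
```

```text
m6 t 12.675 open 0.545 pos [ 0.6526 -0.0266  0.259 ] F [-0.8 -0.2  5.7]
 grey [(21, 45), (49, 86)] dark [(0, 17)]
  jawplate front y mm -34.8
  jawplate front y mm -43.2
  pad front y mm -28.1 rows (0, 17)
```

Request:
move_arm(
  moves=[
    {"gripper":100,"x":0,"y":0,"z":0,"roll":0},
    {"gripper":100,"x":0,"y":0,"z":0,"roll":0},
    {"gripper":100,"x":0,"y":0,"z":0,"roll":0},
    {"gripper":100,"x":0,"y":0,"z":0,"roll":0},
    {"gripper":100,"x":0,"y":0,"z":0,"roll":0},
  ],
)

```text
time_s: 13.35
eef_pos: [0.652, -0.0264, 0.2576]
eef_rot: [-0.0, 0.993, 0.115, -0.0]
wrist_force: [0.1, 0.2, -0.2]
opening: 1.0
```

```bash
python3 - <<'E'
from h import *
meas('m7')
E
```

```text
m7 t 13.35 open 1.0 pos [ 0.652  -0.0264  0.2576] F [ 0.1  0.2 -0.2]
 grey [(21, 45), (50, 87)] dark [(0, 18)]
  jawplate front y mm -34.6
  jawplate front y mm -43.2
  pad front y mm -28.0 rows (0, 18)
```

Request:
move_arm(
  moves=[
    {"gripper":57,"x":0,"y":0,"z":0,"roll":0},
    {"gripper":57,"x":0,"y":0,"z":0,"roll":0},
    {"gripper":57,"x":0,"y":0,"z":0,"roll":0},
    {"gripper":57,"x":0,"y":0,"z":0,"roll":0},
    {"gripper":57,"x":0,"y":0,"z":0,"roll":0},
  ],
)

```text
time_s: 14.02
eef_pos: [0.6526, -0.0267, 0.26]
eef_rot: [0.001, 0.993, 0.115, 0.001]
wrist_force: [-4.0, -0.2, 10.5]
opening: 0.572
```

```bash
python3 - <<'E'
from h import *
meas('m8')
E
```

```text
m8 t 14.025 open 0.572 pos [ 0.6526 -0.0267  0.26  ] F [-4.  -0.2 10.5]
 grey [(20, 59)] dark [(0, 18)]
  pad front y mm -28.1 rows (0, 18)
```

```bash
python3 - <<'E'
from h import *
a=[cv2.resize(cv2.imread(f'pics/{n}.png')[0:100,225:345],None,fx=3.3,fy=5,interpolation=cv2.INTER_CUBIC) for n in ('m7','m8')]
cv2.imwrite('pics/m78.png',np.hstack(a))
E
```

```text
(no output)
```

View pics/m78.png

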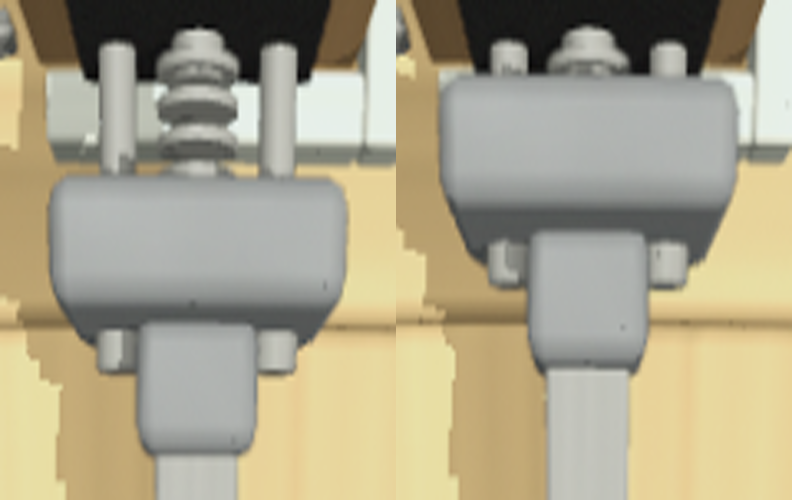

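```bash
python3 - <<'E'
from h import *
def Y(f,r,z):
    q=at(f,(285,r),z)[:2]-O; return 1000*(-np.sin(YAW)*q[0]+np.cos(YAW)*q[1])
from scipy.optimize import brentq
r4,p4=197/4.4,325/4.4
z=brentq(lambda z:Y('m4',r4,z)-Y('m4',p4,.066)-16,-.05,.1); print('z',z)
for f,r,p in (('m4',r4,p4),('m7',43/5,178/5),('m8',41/5,80/5)):
    print(f,'padrear',Y(f,r,z),'jaw',Y(f,p,.066),'gap',Y(f,r,z)-Y(f,p,.066))
E
```

```text
z 0.04783357600009465
m4 padrear -44.376608056831 jaw -60.376608056831 gap 16.0
m7 padrear -27.30402609061141 jaw -43.472041229171204 gap 16.168015138559795
m8 padrear -27.241547525443714 jaw -35.31806604101971 gap 8.076518515575998
```

Both images show the pad's rear face stationary at y=-27.3 mm, so the pad is on the block. The gap to the jaw plate went from 16.2 mm (free) to 8.1 mm, so the pad is pressed in about 7.9 mm, close to half. I'll hold briefly, recheck, and look at the catch.

Request:
move_arm(
  moves=[
    {"gripper":57,"x":0,"y":0,"z":0,"roll":0},
    {"gripper":57,"x":0,"y":0,"z":0,"roll":0},
    {"gripper":57,"x":0,"y":0,"z":0,"roll":0},
    {"gripper":57,"x":0,"y":0,"z":0,"roll":0},
  ],
)

```text
time_s: 14.58
eef_pos: [0.6526, -0.0267, 0.26]
eef_rot: [0.001, 0.993, 0.115, 0.001]
wrist_force: [-4.2, -0.4, 11.1]
opening: 0.57
```

```bash
python3 - <<'E'
from h import *
meas('m9'); 
a=cv2.imread('pics/m8.png').astype(int);b=cv2.imread('pics/m9.png').astype(int); print('diff',np.abs(a-b)[:110].mean(),np.abs(a-b)[:110].max(), ctrl.get_obs()['dq'].round(4))
t=snap('top','t2'); s=snap('scene','s2')
x=cv2.resize(t[165:265,255:375,::-1],None,fx=3.3,fy=5,interpolation=cv2.INTER_CUBIC); y=cv2.resize(cv2.imread('pics/m9.png')[0:100,195:315],None,fx=3.3,fy=5,interpolation=cv2.INTER_CUBIC)
cv2.imwrite('pics/fin.png',np.hstack([x,y]))
E
```

```text
m9 t 14.575 open 0.57 pos [ 0.6526 -0.0267  0.26  ] F [-4.2 -0.4 11.1]
 grey [(20, 59)] dark [(0, 17)]
  pad front y mm -28.0 rows (0, 17)
diff 0.40625541125541126 35 [-0.0007 -0.0009 -0.0011 -0.0006 -0.0008 -0.0008]
```

View pics/fin.png

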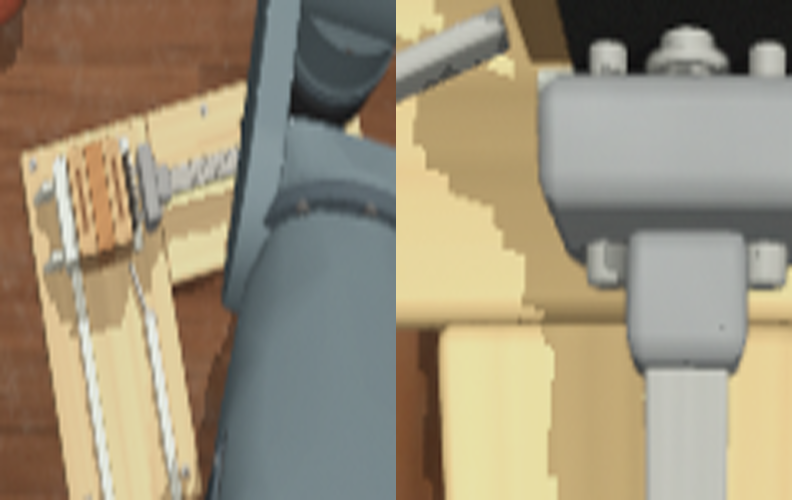

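The final view shows the block seated between anvil and pad. The catch leaf has sprung in behind its near face (tip at (500,15) in the right crop), and the jaw is steady. I'm handing in with the levers still squeezed.

```bash
python3 -c "
from bench import ctrl
print(ctrl.hand_in())"
```

```text
the job is handed in; nothing more can be done
None
```

I pushed the beech block home until it stopped hard against the end stop. The catch leaf could be seen sprung in behind it. Three full squeezes and one part squeeze of the levers then brought the pad to the block. A last squeeze to 57 % opening is still being held, and I handed in at about 14.7 s.

**Last checks:**
- **Pad:** the gap between pad and jaw plate went from 16.2 mm to 8.1 mm, so the pad is pressed in about 7.9 mm. I estimate that to about 0.5 mm.
- **Levers:** squeezed to about 0.13 rad, worked out from the gripper opening. Finger force on the levers cannot be read directly, so the 1.5 N was not measured.
- **At rest:** the wrist images half a second apart were nearly the same, and the arm was still.
- **Fruit and honey jar:** nothing showed the arm going near them, but I did not re-measure their positions at the end.

**What disagreed:**
- **Jaw start:** the jaw seems to have started about 10 mm along its travel.
- **Part squeeze:** it gained about 7 mm and the jaw did not visibly fall back to a 5 mm step on release.
- **First push:** the shut fingertips seemed to rub the channel floor, with up to 16 N upward force, so I raised the hand 12 mm.
- **Pad reading:** my first automatic reading suggested about 11 mm of compression. A reading taken off the pad's rear face corrected it to 7.9 mm.

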